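Put the lacquer containers back on their own drip boards

TASK

The round tin, the square pot and the oblong can are standing on one another's wooden drip boards: put each back in the middle of the board of its own shape, the can lengthwise along its board, all standing upright and let go. One of them has to wait meanwhile on the empty grey slate; their undersides are sticky, so never set one on the bare bench. Keep them upright all the time, and leave the brush, the spatula and the whetstone where they lie.

Things in the scene. Friction and masses are not known exactly. Their poses are not given: they have to be found in the camera images.
- tin: Round lidded steel tin, 58 mm diameter (the lid's bead 60 mm, look only), 48 mm tall, about 0.22 kg. Its own place is the round board. Starts upright in about the middle of a board that is not its own. Origin at the centre of its underside, z up.
- pot: Square lidded white ceramic pot, 50 x 50 mm, straight walls to 40 mm height, then a 44 mm lid to 46 mm and a knob of 14 mm diameter to 56 mm; about 0.24 kg. x and y are square to its sides. Its own place is the square board. Starts upright in about the middle of a board that is not its own. Origin at the centre of its underside, z up.
- can: Oblong bare metal can, 74 mm long (x) by 36 mm wide (y), 60 mm tall, plus a black screw cap of 20 mm diameter near one end to 72 mm; about 0.25 kg. Its own place is the oblong board, long side along the board's long side (either way round). Starts upright in about the middle of a board that is not its own. Origin at the centre of its underside, z up.
- board_round: Round light wooden board, 110 mm diameter. Fixed, 12 mm thick, origin at the centre of its underside on the bench (top face at 12 mm), z up.
- board_square: Square light wooden board, 96 x 96 mm. Fixed, 12 mm thick, origin at the centre of its underside on the bench (top face at 12 mm), z up.
- board_oblong: Oblong light wooden board, 130 mm long (x) by 80 mm wide (y). Fixed, 12 mm thick, origin at the centre of its underside on the bench (top face at 12 mm), z up.
- slate: Square grey slate slab, 100 x 100 mm, empty at the start: the free spot. Fixed, 12 mm thick, origin at the centre of its underside on the bench (top face at 12 mm), z up.
- brush: Flat lacquer brush with a red handle, 160 mm long (x), 26 mm wide, 12 mm high, lying loose on the bench; origin on the bench below the middle of its length. Leave it alone.
- spatula: Wooden spatula, 160 mm long (x), up to 28 mm wide, 8 mm high, lying loose on the bench; origin on the bench, 70 mm from the tip of its blade (+x). Leave it alone.
- stone: Pale whetstone, 120 mm long (x) by 30 mm wide, 16 mm high, lying loose on the bench; origin at the centre of its underside. Leave it alone.
There are look-alikes about, which are no part of the job. What is shaped like the can but green or orange is not meant.

How it is judged:
On the way:
1. one of the three containers stands released and upright on the slate (((horizontal distance between tin and slate below 0.045 m and z of tin in the frame of slate between 0.008 and 0.016 m and contact force between tin and the fingers below 0.1 N and angle between tin's own z axis and vertical below 0.1 rad) or (horizontal distance between pot and slate below 0.045 m and z of pot in the frame of slate between 0.008 and 0.016 m and contact force between pot and the fingers below 0.1 N and angle between pot's own z axis and vertical below 0.1 rad) or (horizontal distance between can and slate below 0.045 m and z of can in the frame of slate between 0.008 and 0.016 m and contact force between can and the fingers below 0.1 N and angle between can's own z axis and vertical below 0.1 rad))), for 0.2 s.
At the end, for the whole second after the job is handed in: Tin on the round, pot on the square, can on the oblong board: each centre within 12 mm of its board's centre, underside within 4 mm of the board's top, upright within 0.1 rad, at rest (under 0.02 m/s), released; the can's length within 0.26 rad of the board's (horizontal distance between tin and board_round below 0.012 m and z of tin in the frame of board_round between 0.008 and 0.016 m and angle between each of tin, pot, can's own z axis and vertical below 0.1 rad and linear speed of each of tin, pot, can below 0.02 m/s and contact force between each of tin, pot, can and the fingers below 0.1 N and horizontal distance between pot and board_square below 0.012 m and z of pot in the frame of board_square between 0.008 and 0.016 m and horizontal distance between can and board_oblong below 0.012 m and z of can in the frame of board_oblong between 0.008 and 0.016 m and angle between the x axis of can and the x axis of board_oblong, either way round below 0.26 rad); the robot touches nothing.
It fails at once if a container is set on the bare bench or held below the boards' tops (underside lower than 6 mm above the bench) (height (world z) of any of tin, pot, can below 0.006 m).
It fails at once if a container is tipped by more than 0.5 rad (angle between any of tin, pot, can's own z axis and vertical above 0.5 rad).
It fails at once if the brush, the spatula or the whetstone is shifted by more than 20 mm (distance of any of brush, spatula, stone from where it was at the start of the episode above 0.02 m).
It also fails if it takes over 122 s, if anything falls off the work surface, if the arm or the gripper's body presses on something with over 40 N, if the wrist force passes 120 N, or if a joint passes its speed limit or range.

ROBOT

A 7-joint arm with a two-finger parallel gripper is mounted at the origin on the work surface. World frame = base frame: x ahead of the robot, y to its left, z up, the work surface at z = 0. Lengths are in m, angles in rad, forces in N, time in s.
With the tool pointing down it reaches from about 0.4 to 0.85 m from the base axis. Payload 10.4 kg.
Tool frame: the origin (TCP) lies between the finger pads; the fingertips stand 14 mm ahead of it and the grasp point (between the pads) lies 5 mm behind it; z points along the fingers, y is the direction in which the jaws open and shut (so a half turn about z gives the same grasp; the last joint's range is limited). The gripper opens to 87 mm and grips with 3 to 60 N. Pads are 19 mm wide; open, the fingers measure 117 mm over their backs; the gripper's body (75 mm by 190 mm) begins 51 mm behind the grasp point.
Start: joints at [1.162, 0.332, -0.065, 1.46, 0.022, 1.35, -0.088], TCP at [0.235, -0.579, 0.237] pointing down, gripper open.
Joint ranges: [-2.6, 2.6], [-0.5, 2.12], [-1.47, 1.34], [0.16, 2.42], [-1.27, 4.41], [0.06, 2.06], [-2.6, 2.6]. Speed limits (rad/s): [2.22, 2.22, 2.79, 2.79, 3.14, 3.14, 3.14].

INTERFACE

Orientations are given as a unit quaternion [x, y, z, w].
In Python, from bench import readout, camera, calibration, order gives the robot as it stands.
- The arm moves only by the tool apply_moves, never from a script. Its argument "deltas" is a list of rows, each an object with "translation": the shift along the world's x, y, z in m, a list of three; "turn": the turn, a rotation vector about the world's x, y, z in rad, a list of three; "hand": the finger opening in m, from 0 to 0.087. A call has 1 to 5 rows; each row shifts and turns the pose as measured when the row begins; what a row does not reach is not made up. A row lasts 1/10 s, in which the tool goes at most 50 mm and 8.59 degrees, less where a joint would pass 70% of its speed; a pose out of reach is approached as far as the arm can. A call with a gripper value outside its range is refused whole. The fingers move at their own pace and stop on an object; "newtons" is the grip in N (left out, the last holds). Time passes only in rows, so rows that do not move let the fingers close. It gives the time, the measured TCP pose, the force and the opening at its end, in the units of the state.
- readout.read_state(): the state, without advancing time (a new reading comes with each control period).
- camera(name): name is "side" or "top" or "wrist"; returns the picture (480x640x3 uint8, red, green, blue); there is no depth.
- calibration(name): a dict with "fx", "fy", "cx", "cy" (pixels), "extrinsics" (4x4, takes a point from world to camera coordinates). Camera axes: x right, y down, z forward; pixel columns grow to the right and rows downward; lengths in m; the calibration is good to about 2 mm. A picture is of the moment at which its call begins: read the wrist's pose just before it. calibration takes no time and is no camera call; for the wrist camera it gives the pose at the moment of the call.
- order.close_job(): hands the job in, once; it reports no verdict.
The state is a dict: "time": time; "joint_positions": joint angles; "joint_vel": joint speeds; "joint_torque": joint torques, N m; "ee_pos": TCP position; "eef_rot": TCP orientation; "ft_force": force on the tool from outside, world axes, zero at the start; "torque": the same for the moment, N m; "width": finger opening in m.
Only numpy, scipy, OpenCV 4.12 (cv2) and the standard library are available. Lean on these libraries where they do the work, as an engineer would, in place of code of your own. Each camera call takes 0.05 s, during which the arm holds its last target. There are 200 camera calls.

## Working session

There is one attempt and no reset: what is moved stays moved. The work goes in short steps, Python scripts to look and compute and a tool call to move; the robot and the scene stay as the last step left them, time stands still between calls to the robot, and variables do not carry over. Pictures are saved under pics/ and viewed, about 12 in all and at most 16, crops included, and the job is handed in when it is done.

Besides the shell and the picture viewer there is one more tool, called after "Emit:" as name(argument=value, ...) on one line, values as JSON. apply_moves: Moves the arm, as the interface text tells. Its arguments: {"type":"object","properties":{"deltas":{"type":"array","items":{"type":"object","properties":{"translation":{"type":"array","items":{"type":"number"}},"turn":{"type":"array","items":{"type":"number"}},"hand":{"type":"number"}}}},"newtons":{"type":"number"}},"required":["deltas"]}

```bash
mkdir -p pics; ls
python3 - <<'E'
from bench import readout, camera, calibration
import cv2,numpy as np
for n in("top","side"):
    c=calibration(n);print(n,c["fx"],c["cx"],c["cy"],np.round(c["extrinsics"],3).tolist())
    cv2.imwrite(f"pics/{n}0.png",camera(n)[:,:,::-1])
s=readout.read_state();print(s["time"],s["ee_pos"],s["eef_rot"],s["width"])
E
```

```text
pics
top 537.6741919826866 324.1000436041492 235.14291245203393 [[0.023, -0.999, -0.025, 0.002], [-0.982, -0.018, -0.19, 0.515], [0.189, 0.028, -0.982, 0.994], [0.0, 0.0, 0.0, 1.0]]
side 476.10492105503147 316.32225155888386 232.3820531234318 [[-0.744, -0.668, -0.011, 0.389], [-0.423, 0.483, -0.767, 0.248], [0.517, -0.566, -0.642, 0.881], [0.0, 0.0, 0.0, 1.0]]
0.1 [ 0.23504759 -0.57878     0.23585167] [ 9.81452285e-01  1.91705594e-01 -1.59332950e-04 -5.92763151e-04] 0.08724679782415738
```

View pics/top0.png

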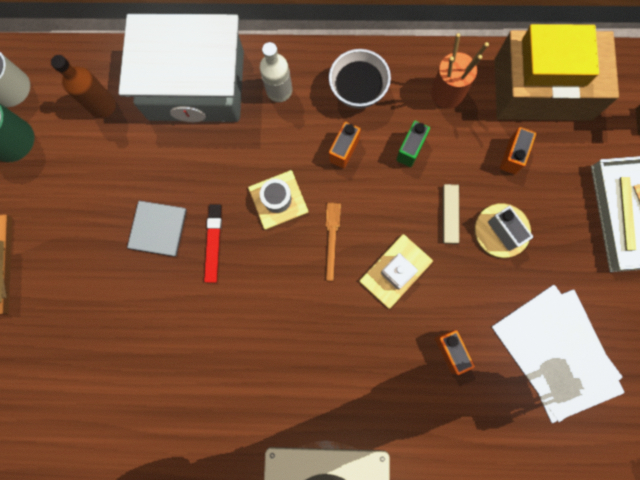

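View pics/side0.png

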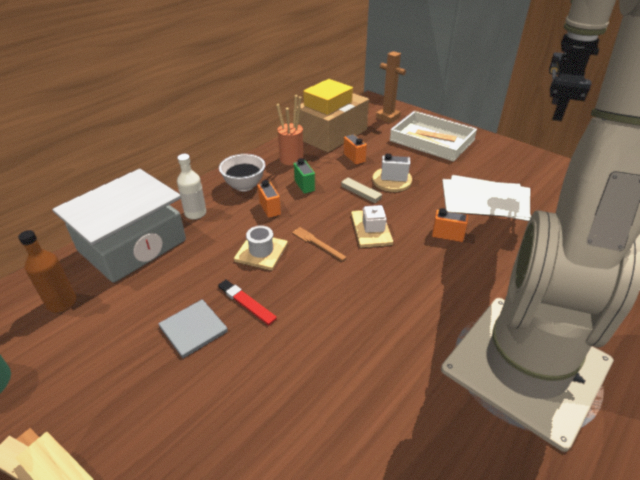

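The top view shows the tin on the square board (278,197), the pot on the oblong board (398,270), the can on the round board (505,229) and the empty slate (157,229). Possible confusions for the can are the orange ones (346,145), (520,150), (457,353) and the green one (414,143). The bare-metal one at (505,229) is the can I want. The brush is at (212,245), the spatula at (333,240) and the stone at (452,213).

```bash
cat > h.py <<'E'
import numpy as np,cv2
from bench import readout,camera,calibration
def ray(n,px,z,c=None):
    c=c or calibration(n);E=np.array(c["extrinsics"]);R,t=E[:3,:3],E[:3,3]
    px=np.asarray(px,float).reshape(-1,2)
    d=np.c_[(px[:,0]-c["cx"])/c["fx"],(px[:,1]-c["cy"])/c["fy"],np.ones(len(px))]@R
    o=-R.T@t
    return (o+d*((z-o[2])/d[:,2])[:,None])[:,:2]
def rect(p):
    (c,s,a)=cv2.minAreaRect((p*1000).astype(np.float32))
    return np.round(c,1),np.round(s,1),round(a,1)
def big(m,box):
    k=np.zeros_like(m);x0,y0,x1,y1=box;k[y0:y1,x0:x1]=m[y0:y1,x0:x1]
    cs=cv2.findContours(k,cv2.RETR_EXTERNAL,cv2.CHAIN_APPROX_NONE)[0]
    return max(cs,key=cv2.contourArea)[:,0]
E
python3 - <<'E'
from h import *
im=cv2.imread("pics/top0.png");h=cv2.cvtColor(im,cv2.COLOR_BGR2HSV)
for q in[(257,195),(285,220),(385,290),(490,240),(157,229),(278,190),(399,262),(512,230),(520,238)]:print(q,h[q[1],q[0]])
wood=cv2.inRange(h,(15,60,130),(35,200,255));grey=cv2.inRange(h,(0,0,90),(180,60,255));sl=cv2.inRange(h,(80,10,90),(130,90,220))
for n,b,m in[("sq",(235,160,320,240),wood),("ob",(350,225,445,315),wood),("rd",(465,195,545,265),wood),("slate",(115,190,200,265),sl|grey)]:
    p=ray("top",cv2.convexHull(big(m,b))[:,0],.012);print(n,rect(p),[np.round(v*1000) for v in cv2.minEnclosingCircle(p.astype(np.float32))])
for n,b,z in[("tin",(250,165,310,220),.06),("pot",(375,245,422,295),.055),("can",(480,200,540,255),.072)]:
    p=ray("top",big(grey,b),z);print(n,rect(p))
cv2.imwrite("pics/crop.png",cv2.resize(np.hstack([im[160:250,230:320],im[225:315,355:445],im[185:275,460:550]]),None,fx=2.9,fy=2.9,interpolation=2))
E
```

```text
(257, 195) [ 19 131 196]
(285, 220) [ 21 122 219]
(385, 290) [ 25 107 226]
(490, 240) [ 19 132 197]
(157, 229) [ 90   8 187]
(278, 190) [170  14 111]
(399, 262) [103   7 246]
(512, 230) [150   8 102]
(520, 238) [140   7 107]
sq (array([595.8, 109.3]), array([99.9, 99. ]), 23.1) [array([1., 0., 1., ..., 0., 1., 0.], shape=(2000,)), np.float64(68.0)]
ob (array([ 453.9, -130.8]), array([ 83.3, 133. ]), 48.1) [array([ 0., -0.,  0., ..., -0.,  0., -0.], shape=(2000,)), np.float64(76.0)]
rd (array([ 539.6, -343.7]), array([110.1, 111.1]), 1.0) [array([ 1., -0.,  1., ..., -0.,  1., -0.], shape=(2000,)), np.float64(56.0)]
slate (array([531. , 354.5]), array([103.2, 101.6]), 81.7) [array([1., 0., 1., ..., 0., 1., 0.], shape=(2000,)), np.float64(69.0)]
tin (array([593.3, 109.4]), array([63.4, 63.2]), 76.7)
pot (array([ 448.2, -131.4]), array([49.3, 53.1]), 45.6)
can (array([ 534.6, -344.8]), array([75.3, 38.3]), 34.9)
```

View pics/crop.png

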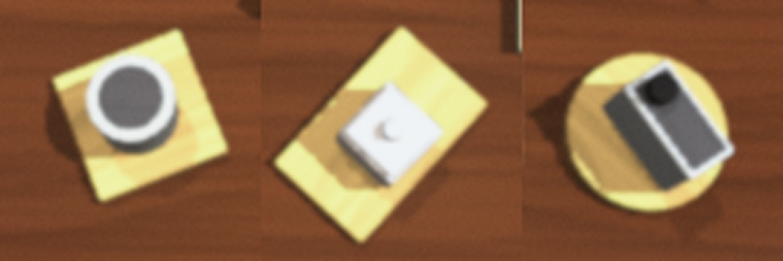

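The crop confirms the identities: round tin on the square board, white square pot on the oblong board, bare-metal can with a black cap on the round board. I'll move the can first, parking it on the slate, because that gives the shortest path.

Emit:
apply_moves(deltas=[{"translation": [0.037,0.029,0],"turn": [0,0,0.08],"hand": 0.087},{"translation": [0.037,0.029,0],"turn": [0,0,0.08],"hand": 0.087},{"translation": [0.037,0.029,0],"turn": [0,0,0.07],"hand": 0.087},{"translation": [0.037,0.029,0],"turn": [0,0,0],"hand": 0.087},{"translation": [0.037,0.029,0],"turn": [0,0,0],"hand": 0.087}], newtons=20)

```text
time: 0.6
ee_pos: [0.4162, -0.4332, 0.2334]
eef_rot: [0.954, 0.3, -0.003, -0.001]
ft_force: [0.9, -0.1, 0.2]
width: 0.0869
```

Emit:
apply_moves(deltas=[{"translation": [0.037,0.029,0],"turn": [0,0,0],"hand": 0.087},{"translation": [0.037,0.029,0],"turn": [0,0,0],"hand": 0.087},{"translation": [0.037,0.029,0],"turn": [0,0,0],"hand": 0.087},{"translation": [0,0,0],"turn": [0,0,0],"hand": 0.087}])

```text
time: 1.0
ee_pos: [0.5356, -0.3345, 0.2319]
eef_rot: [0.952, 0.305, -0.002, -0.004]
ft_force: [-0.3, 0.8, -0.2]
width: 0.0872
```

```bash
cat >> h.py <<'E'
def st():
    s=readout.read_state();x,y,z,w=s["eef_rot"];from scipy.spatial.transform import Rotation as R
    M=R.from_quat(s["eef_rot"]).as_matrix()
    print("t",round(s["time"],2),"tcp",np.round(s["ee_pos"],4),"jaw",round(np.degrees(np.arctan2(M[1,1],M[0,1])),1),"zax",np.round(M[:,2],3),"w",round(s["width"],4),"F",np.round(s["ft_force"],1),"q",np.round(s["joint_positions"],2))
def wsave(n):
    c=calibration("wrist");im=camera("wrist")[:,:,::-1].copy();cv2.imwrite(f"pics/{n}.png",im);return c,im
E
python3 - <<'E'
from h import *
st();c,im=wsave("w1");import pickle;pickle.dump(c,open("w1.p","wb"));E=np.array(c["extrinsics"]);print(c["fx"],np.round(-E[:3,:3].T@E[:3,3],3))
E
```

```text
t 1.0 tcp [ 0.5356 -0.3345  0.2319] jaw -54.5 zax [-0.006  0.005 -1.   ] w 0.0872 F [-0.3  0.8 -0.2] q [ 0.71  0.37 -0.29  1.43  0.1   1.36 -0.54]
392.1389497876103 [ 0.593 -0.295  0.381]
```

View pics/w1.png

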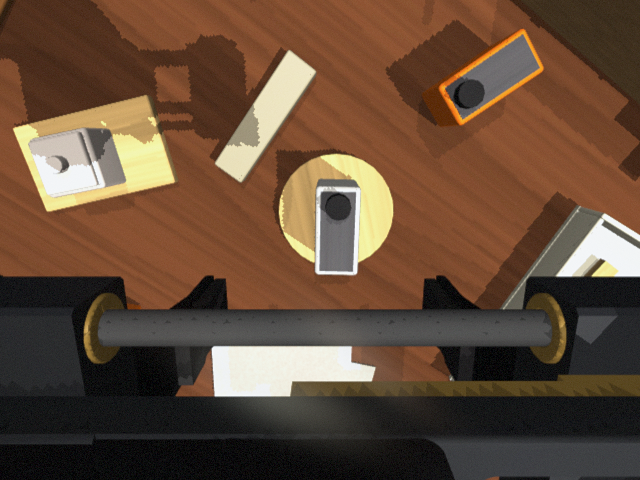

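The wrist view shows the can's top outline at px (318..358, 187..273) on the round board centred at (336,210). The pot is at the left (65,160) and the orange decoy is at (490,78).

Run:
```python
from h import *;import pickle
c=pickle.load(open("w1.p","rb"));im=cv2.imread("pics/w1.png");h=cv2.cvtColor(im,cv2.COLOR_BGR2HSV)
p=ray(0,[(318,187),(359,187),(358,274),(317,274)],.072,c);print("can",rect(p))
w=cv2.inRange(h,(15,60,100),(35,200,255))
print("rd",rect(ray(0,cv2.convexHull(big(w,(265,140,410,272)))[:,0],.012,c)))
print("ob",rect(ray(0,cv2.convexHull(big(w,(5,85,185,220)))[:,0],.012,c)))
print("pot lid",rect(ray(0,[(31,139),(87,130),(102,188),(44,195)],.055,c)))
```

```text
can (array([ 537.5, -345.5]), array([72.3, 34.1]), 35.6)
rd (array([ 543.1, -340.7]), array([105. , 109.9]), 35.5)
ob (array([ 456.4, -131.4]), array([ 80.4, 133.4]), 48.0)
pot lid (array([ 451.4, -132.4]), array([46.8, 50.2]), 42.2)
```

Emit:
apply_moves(deltas=[{"translation": [0.0015,-0.01,-0.047],"turn": [0,0,0],"hand": 0.087},{"translation": [0,0,-0.047],"turn": [0,0,0],"hand": 0.087},{"translation": [0,0,-0.047],"turn": [0,0,0],"hand": 0.087},{"translation": [0,0,-0.035],"turn": [0,0,0],"hand": 0.087},{"translation": [0,0,0],"turn": [0,0,0],"hand": 0.087}])

```text
time: 1.55
ee_pos: [0.5307, -0.3519, 0.0509]
eef_rot: [0.954, 0.301, -0.004, -0.001]
ft_force: [-0.4, -0.1, -0.5]
width: 0.0871
```

```bash
python3 -c "
from h import *
st()"
```

```text
t 1.55 tcp [ 0.5307 -0.3519  0.0509] jaw -55.0 zax [-0.008 -0.    -1.   ] w 0.0871 F [-0.4 -0.1 -0.5] q [ 0.71  0.53 -0.27  1.6   0.16  1.04 -0.56]
```

Emit:
apply_moves(deltas=[{"translation": [0.006,0.0065,-0.006],"turn": [0,0,-0.01],"hand": 0.087},{"translation": [0,0,0],"turn": [0,0,0],"hand": 0.03},{"translation": [0,0,0],"turn": [0,0,0],"hand": 0.03},{"translation": [0,0,0],"turn": [0,0,0],"hand": 0.03},{"translation": [0,0,0],"turn": [0,0,0],"hand": 0.03}])

```text
time: 2.05
ee_pos: [0.5395, -0.3481, 0.0517]
eef_rot: [0.956, 0.295, -0.001, 0.002]
ft_force: [-0.4, -0.5, -0.2]
width: 0.063
```

Emit:
apply_moves(deltas=[{"translation": [0,0,0],"turn": [0,0,0],"hand": 0.03},{"translation": [0,0,0],"turn": [0,0,0],"hand": 0.03},{"translation": [0,0,0],"turn": [0,0,0],"hand": 0.03}])

```text
time: 2.35
ee_pos: [0.54, -0.3482, 0.0533]
eef_rot: [0.956, 0.295, -0.001, 0.003]
ft_force: [-2.7, 1.3, 0.5]
width: 0.039
```

Emit:
apply_moves(deltas=[{"translation": [0,0,0],"turn": [0,0,0],"hand": 0.025},{"translation": [0,0,0],"turn": [0,0,0],"hand": 0.025},{"translation": [0,0,0],"turn": [0,0,0],"hand": 0.025}], newtons=30)

```text
time: 2.65
ee_pos: [0.5399, -0.3481, 0.0533]
eef_rot: [0.956, 0.295, -0.001, 0.003]
ft_force: [-1.3, 0.4, 1.5]
width: 0.0358
```

Emit:
apply_moves(deltas=[{"translation": [0,0,0.02],"turn": [0,0,0],"hand": 0.025},{"translation": [0,0,0.04],"turn": [0,0,0],"hand": 0.025},{"translation": [0,0,0.04],"turn": [0,0,0],"hand": 0.025},{"translation": [0,0,0.03],"turn": [0,0,0],"hand": 0.025}])

```text
time: 3.05
ee_pos: [0.5351, -0.3461, 0.1792]
eef_rot: [0.956, 0.295, -0.005, -0.002]
ft_force: [0.6, -1.4, -3.2]
width: 0.0361
```

```bash
python3 -c "
from h import *
st();wsave('w2')"
```

```text
t 3.05 tcp [ 0.5351 -0.3461  0.1792] jaw -55.7 zax [-0.012  0.001 -1.   ] w 0.0361 F [ 0.6 -1.4 -3.2] q [ 0.71  0.42 -0.28  1.48  0.12  1.27 -0.55]
```

View pics/w2.png

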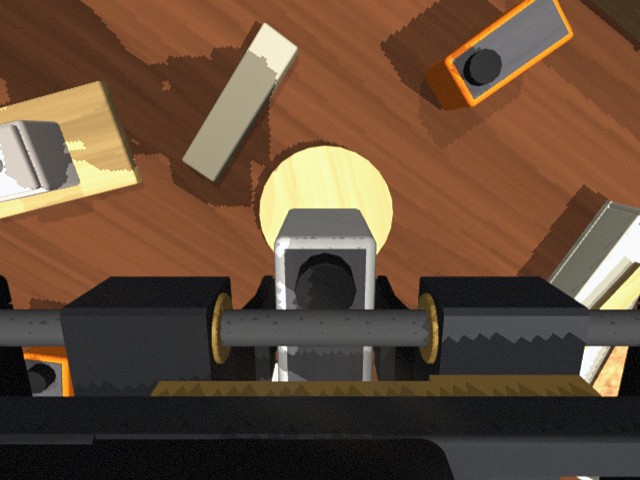

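The can is held at mid-jaw and the round board beneath it is clear. Next I carry it to the slate.

Emit:
apply_moves(deltas=[{"translation": [0,0.025,0],"turn": [0,0,0],"hand": 0.025},{"translation": [0.003,0.04,0],"turn": [0,0,0],"hand": 0.025},{"translation": [0.003,0.045,0],"turn": [0,0,0],"hand": 0.025},{"translation": [0.003,0.045,0],"turn": [0,0,0],"hand": 0.025},{"translation": [0.003,0.045,0],"turn": [0,0,0],"hand": 0.025}])

```text
time: 3.6
ee_pos: [0.5459, -0.1509, 0.1841]
eef_rot: [0.958, 0.288, -0.004, 0.003]
ft_force: [0.8, 1.1, -3.5]
width: 0.036
```

Emit:
apply_moves(deltas=[{"translation": [0,0.045,0],"turn": [0,0,0],"hand": 0.025},{"translation": [0,0.045,0],"turn": [0,0,0],"hand": 0.025},{"translation": [0,0.045,0],"turn": [0,0,0],"hand": 0.025},{"translation": [0,0.045,0],"turn": [0,0,0],"hand": 0.025},{"translation": [0,0.045,0],"turn": [0,0,0],"hand": 0.025}])

```text
time: 4.1
ee_pos: [0.5436, 0.0822, 0.1816]
eef_rot: [0.958, 0.287, -0.005, 0.003]
ft_force: [0.8, -0.9, -3.2]
width: 0.0357
```

Emit:
apply_moves(deltas=[{"translation": [0,0.045,0],"turn": [0,0,0],"hand": 0.025},{"translation": [0,0.045,0],"turn": [0,0,0],"hand": 0.025},{"translation": [0,0.04,0],"turn": [0,0,0],"hand": 0.025},{"translation": [0,0.03,0],"turn": [0,0,0],"hand": 0.025},{"translation": [0,0,0],"turn": [0,0,0],"hand": 0.025}])

```text
time: 4.6
ee_pos: [0.5394, 0.2557, 0.179]
eef_rot: [0.957, 0.291, -0.006, 0.002]
ft_force: [-0.9, 0.2, -2.6]
width: 0.0354
```

```bash
python3 -c "
from h import *
st()"
```

```text
t 4.6 tcp [0.5394 0.2557 0.179 ] jaw -56.2 zax [-0.01  -0.006 -1.   ] w 0.0354 F [-0.9  0.2 -2.6] q [-0.04  0.38 -0.6   1.58  0.22  1.26 -1.66]
```

Emit:
apply_moves(deltas=[{"translation": [-0.002,0.04,0],"turn": [0,0,0],"hand": 0.025},{"translation": [-0.003,0.035,-0.02],"turn": [0,0,0],"hand": 0.025},{"translation": [-0.002,0.02,-0.03],"turn": [0,0,0],"hand": 0.025},{"translation": [0,0,-0.03],"turn": [0,0,0],"hand": 0.025},{"translation": [0,0,0],"turn": [0,0,0],"hand": 0.025}])

```text
time: 5.1
ee_pos: [0.5324, 0.3514, 0.0939]
eef_rot: [0.957, 0.29, -0.006, 0.003]
ft_force: [0.2, -2.2, -3.2]
width: 0.0359
```

Emit:
apply_moves(deltas=[{"translation": [0,0.002,-0.02],"turn": [0,0,0],"hand": 0.025},{"translation": [0,0,-0.012],"turn": [0,0,0],"hand": 0.025},{"translation": [0,0,-0.004],"turn": [0,0,0],"hand": 0.025},{"translation": [0,0,0],"turn": [0,0,0],"hand": 0.025}])

```text
time: 5.5
ee_pos: [0.5348, 0.3511, 0.0597]
eef_rot: [0.958, 0.288, -0.005, 0.003]
ft_force: [-0.1, -0.1, -2.4]
width: 0.0357
```

Emit:
apply_moves(deltas=[{"translation": [-0.002,0.002,-0.004],"turn": [0,0,0],"hand": 0.025},{"translation": [0,0,-0.003],"turn": [0,0,0],"hand": 0.025},{"translation": [0,0,0],"turn": [0,0,0],"hand": 0.025}])

```text
time: 5.8
ee_pos: [0.5344, 0.3533, 0.0551]
eef_rot: [0.958, 0.287, -0.003, 0.003]
ft_force: [-0.4, -0.5, -3.2]
width: 0.0359
```

Emit:
apply_moves(deltas=[{"translation": [0,0,-0.003],"turn": [0,0,0],"hand": 0.025},{"translation": [0,0,-0.002],"turn": [0,0,0],"hand": 0.025}])

```text
time: 6.0
ee_pos: [0.5346, 0.3538, 0.0531]
eef_rot: [0.958, 0.287, -0.003, 0.003]
ft_force: [-10.4, -10.1, 25.7]
width: 0.0361
```

Contact. I release it slowly and then rise.

Emit:
apply_moves(deltas=[{"translation": [0,0,0.001],"turn": [0,0,0],"hand": 0.04},{"translation": [0,0,0],"turn": [0,0,0],"hand": 0.06},{"translation": [0,0,0],"turn": [0,0,0],"hand": 0.087},{"translation": [0,0,0],"turn": [0,0,0],"hand": 0.087},{"translation": [0,0,0],"turn": [0,0,0],"hand": 0.087}])

```text
time: 6.5
ee_pos: [0.5358, 0.3549, 0.0561]
eef_rot: [0.958, 0.287, -0.001, 0.002]
ft_force: [-0.7, 0.4, 0.4]
width: 0.0644
```

Emit:
apply_moves(deltas=[{"translation": [0,0,0.02],"turn": [0,0,0],"hand": 0.087},{"translation": [0,0,0.045],"turn": [0,0,0],"hand": 0.087},{"translation": [0,0,0.045],"turn": [0,0,0],"hand": 0.087},{"translation": [0,0,0.04],"turn": [0,0,0],"hand": 0.087}])

```text
time: 6.9
ee_pos: [0.532, 0.3517, 0.2029]
eef_rot: [0.958, 0.288, -0.007, 0.004]
ft_force: [0.7, 0.1, -0.4]
width: 0.086
```

```bash
python3 -c "
from h import *
st()"
```

```text
t 6.9 tcp [0.532  0.3517 0.2029] jaw -56.5 zax [-0.012 -0.012 -1.   ] w 0.086 F [ 0.7  0.1 -0.4] q [-0.2   0.46 -0.62  1.43  0.27  1.35 -1.82]
```

Emit:
apply_moves(deltas=[{"translation": [0.01,-0.04,0.007],"turn": [0.012,-0.012,0],"hand": 0.087},{"translation": [0.012,-0.046,0.007],"turn": [0,0,0],"hand": 0.087},{"translation": [0.012,-0.046,0.007],"turn": [0,0,0],"hand": 0.087},{"translation": [0.012,-0.046,0.007],"turn": [0,0,0],"hand": 0.087},{"translation": [0.012,-0.046,0],"turn": [0,0,0],"hand": 0.087}])

```text
time: 7.4
ee_pos: [0.5889, 0.1319, 0.2402]
eef_rot: [0.955, 0.295, 0.006, -0.004]
ft_force: [1.0, 0.7, -0.6]
width: 0.087
```

Emit:
apply_moves(deltas=[{"translation": [0,0,0],"turn": [0,0,0],"hand": 0.087},{"translation": [0,0,0],"turn": [0,0,0],"hand": 0.087}])

```text
time: 7.6
ee_pos: [0.5912, 0.1224, 0.24]
eef_rot: [0.957, 0.289, 0.006, -0.002]
ft_force: [0.2, 0.9, 0.6]
width: 0.0872
```

Run:
```python
from h import *
import pickle
st();c,im=wsave("w3");pickle.dump(c,open("w3.p","wb"))
```

```text
t 7.6 tcp [0.5912 0.1224 0.24  ] jaw -56.4 zax [ 0.011  0.007 -1.   ] w 0.0872 F [0.2 0.9 0.6] q [ 0.16  0.32 -0.55  1.5   0.17  1.35 -1.38]
```

View pics/w3.png

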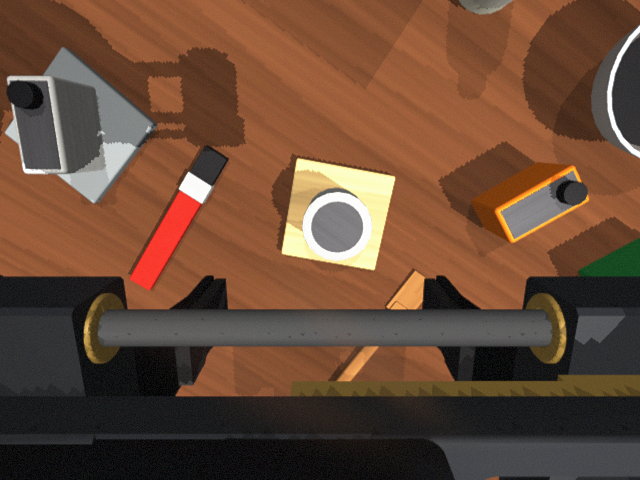

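The can stands upright on the slate (left, 45,120). The tin's lid circle is centred at about (337,225), and the square board's corners are (297,157), (395,177), (375,269) and (282,255).

Run:
```python
from h import *;import pickle
c=pickle.load(open("w3.p","rb"));im=cv2.imread("pics/w3.png");h=cv2.cvtColor(im,cv2.COLOR_BGR2HSV)
g=big(cv2.inRange(h,(0,0,175),(180,40,255)),(290,180,385,265))
p=ray(0,g,.058,c);print("tin",rect(p))
print("sq",rect(ray(0,[(297,157),(395,177),(375,269),(282,255)],.012,c)))
```

```text
tin (array([595.2, 111.5]), array([59.8, 59.7]), 41.0)
sq (array([597.2, 110.4]), array([97.5, 95. ]), 23.8)
```

Emit:
apply_moves(deltas=[{"translation": [0.0035,-0.01,-0.045],"turn": [-0.007,0.011,0],"hand": 0.087},{"translation": [0,0,-0.045],"turn": [0,0,0],"hand": 0.087},{"translation": [0,0,-0.03],"turn": [0,0,0],"hand": 0.087},{"translation": [0,0,0],"turn": [0,0,0],"hand": 0.087}])

```text
time: 8.05
ee_pos: [0.5941, 0.1167, 0.1173]
eef_rot: [0.956, 0.292, 0.001, 0.0]
ft_force: [-0.3, -0.1, 0.6]
width: 0.0873
```

Emit:
apply_moves(deltas=[{"translation": [0.001,-0.006,-0.035],"turn": [0,0,0],"hand": 0.087},{"translation": [0,0,-0.035],"turn": [0,0,0],"hand": 0.087},{"translation": [0,0,-0.01],"turn": [0,0,0],"hand": 0.087},{"translation": [0,0,0],"turn": [0,0,0],"hand": 0.087}])

```text
time: 8.45
ee_pos: [0.5972, 0.1166, 0.0413]
eef_rot: [0.955, 0.295, 0.005, -0.001]
ft_force: [-0.3, -0.0, 0.4]
width: 0.0871
```

Emit:
apply_moves(deltas=[{"translation": [-0.003,-0.005,-0.004],"turn": [0,0,0],"hand": 0.087},{"translation": [0,0,0],"turn": [0,0,0],"hand": 0.087}])

```text
time: 8.65
ee_pos: [0.5958, 0.1126, 0.0407]
eef_rot: [0.955, 0.296, 0.007, -0.0]
ft_force: [0.6, -0.1, 0.3]
width: 0.0866
```

Emit:
apply_moves(deltas=[{"translation": [-0.001,-0.001,-0.006],"turn": [0,0,0],"hand": 0.07},{"translation": [0,0,-0.002],"turn": [0,0,0],"hand": 0.05},{"translation": [0,0,0],"turn": [0,0,0],"hand": 0.05},{"translation": [0,0,0],"turn": [0,0,0],"hand": 0.05},{"translation": [0,0,0],"turn": [0,0,0],"hand": 0.05}])

```text
time: 9.15
ee_pos: [0.5967, 0.1119, 0.0357]
eef_rot: [0.955, 0.295, 0.009, 0.0]
ft_force: [-0.3, 0.4, -0.5]
width: 0.0572
```

Emit:
apply_moves(deltas=[{"translation": [0,0,0],"turn": [0,0,0],"hand": 0.045},{"translation": [0,0,0],"turn": [0,0,0],"hand": 0.045},{"translation": [0,0,0],"turn": [0,0,0],"hand": 0.045}])

```text
time: 9.45
ee_pos: [0.5967, 0.1118, 0.0357]
eef_rot: [0.955, 0.295, 0.009, 0.0]
ft_force: [-0.3, -0.2, -0.0]
width: 0.0574
```

```bash
python3 -c "
from h import *
st()"
```

```text
t 9.45 tcp [0.5967 0.1118 0.0357] jaw -55.6 zax [ 0.017  0.005 -1.   ] w 0.0574 F [-0.3 -0.2 -0. ] q [ 0.14  0.52 -0.5   1.7   0.29  0.97 -1.44]
```

Emit:
apply_moves(deltas=[{"translation": [0,0,0.02],"turn": [0,0,0],"hand": 0.045},{"translation": [0,0,0.04],"turn": [0,0,0],"hand": 0.045},{"translation": [0,0,0.045],"turn": [0,0,0],"hand": 0.045},{"translation": [0,-0.02,0.03],"turn": [0,0,0],"hand": 0.045},{"translation": [0,-0.04,0.01],"turn": [0,0,0],"hand": 0.045}])

```text
time: 9.95
ee_pos: [0.5918, 0.0569, 0.1816]
eef_rot: [0.954, 0.3, 0.005, -0.002]
ft_force: [1.4, -0.3, -3.1]
width: 0.0575
```

Emit:
apply_moves(deltas=[{"translation": [-0.005,-0.045,0],"turn": [0,0,0],"hand": 0.045},{"translation": [-0.005,-0.045,0],"turn": [0,0,0],"hand": 0.045},{"translation": [-0.005,-0.045,0],"turn": [0,0,0],"hand": 0.045},{"translation": [-0.005,-0.045,0],"turn": [0,0,0],"hand": 0.045},{"translation": [-0.005,-0.045,0],"turn": [0,0,0],"hand": 0.045}])

```text
time: 10.45
ee_pos: [0.5655, -0.1735, 0.1842]
eef_rot: [0.953, 0.303, 0.007, -0.002]
ft_force: [0.6, -0.5, -1.8]
width: 0.0577
```

```bash
python3 -c "
from h import *
st()"
```

```text
t 10.45 tcp [ 0.5655 -0.1735  0.1842] jaw -54.7 zax [ 0.012  0.008 -1.   ] w 0.0577 F [ 0.6 -0.5 -1.8] q [ 0.57  0.32 -0.42  1.61  0.12  1.23 -0.82]
```

Emit:
apply_moves(deltas=[{"translation": [-0.006,-0.045,0],"turn": [0,0,0],"hand": 0.045},{"translation": [-0.006,-0.045,0],"turn": [0,0,0],"hand": 0.045},{"translation": [-0.006,-0.04,-0.02],"turn": [0,0,0],"hand": 0.045},{"translation": [-0.003,-0.02,-0.03],"turn": [0,0,0],"hand": 0.045},{"translation": [0,0,-0.02],"turn": [0,0,0],"hand": 0.045}])

```text
time: 10.95
ee_pos: [0.5396, -0.3396, 0.1138]
eef_rot: [0.955, 0.298, 0.007, 0.001]
ft_force: [-0.3, 0.1, -3.1]
width: 0.0573
```

Emit:
apply_moves(deltas=[{"translation": [0,0,0],"turn": [0,0,0],"hand": 0.045},{"translation": [0,0,0],"turn": [0,0,0],"hand": 0.045}])

```text
time: 11.15
ee_pos: [0.5373, -0.3395, 0.1105]
eef_rot: [0.955, 0.297, 0.005, -0.001]
ft_force: [1.2, 0.7, -2.7]
width: 0.0576
```

Run:
```python
from h import *
import pickle
st();c,im=wsave("w4");pickle.dump(c,open("w4.p","wb"))
```

```text
t 11.15 tcp [ 0.5373 -0.3395  0.1105] jaw -55.4 zax [ 0.008  0.005 -1.   ] w 0.0576 F [ 1.2  0.7 -2.7] q [ 0.74  0.47 -0.32  1.57  0.15  1.13 -0.58]
```

View pics/w4.png

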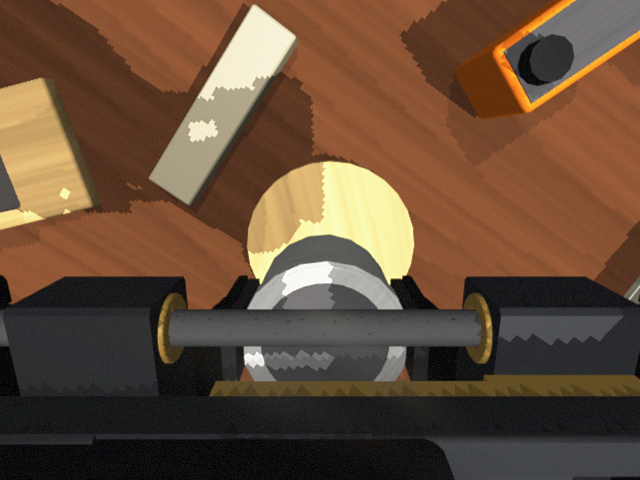

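The tin is held level, centred on about (326,330). The round board's upper arc is visible at x 248..413, y 160..270, so I fit its centre from that arc.

Run:
```python
from h import *;import pickle
from scipy.optimize import least_squares
for n,box in(("w4",(225,140,430,255)),("w2",(225,130,430,208))):
    im=cv2.imread(f"pics/{n}.png");h=cv2.cvtColor(im,cv2.COLOR_BGR2HSV)
    if n=="w2":continue
    c=pickle.load(open("w4.p","rb"))
    g=big(cv2.inRange(h,(15,60,90),(35,200,255)),box)
    hull=cv2.convexHull(g)[:,0];hull=hull[hull[:,1]<250]
    p=ray(0,hull,.012,c);f=least_squares(lambda q:np.hypot(*(p-q).T)-.055,[.54,-.343]);print(f.x,abs(f.fun).max())
```

```text
[ 0.54094412 -0.34204242] 0.0003478854012785443
```

Emit:
apply_moves(deltas=[{"translation": [0.0045,-0.002,-0.03],"turn": [0,0.008,0],"hand": 0.045},{"translation": [0,0,-0.025],"turn": [0,0,0],"hand": 0.045},{"translation": [0,0,-0.006],"turn": [0,0,0],"hand": 0.045},{"translation": [0,0,0],"turn": [0,0,0],"hand": 0.045}])

```text
time: 11.6
ee_pos: [0.5467, -0.3391, 0.0547]
eef_rot: [0.954, 0.3, 0.004, 0.001]
ft_force: [-0.0, -0.1, -1.5]
width: 0.0572
```

```bash
python3 -c "
from h import *
st()"
```

```text
t 11.6 tcp [ 0.5467 -0.3391  0.0547] jaw -55.1 zax [ 0.008  0.001 -1.   ] w 0.0572 F [-0.  -0.1 -1.5] q [ 0.73  0.54 -0.31  1.59  0.18  1.04 -0.6 ]
```

Emit:
apply_moves(deltas=[{"translation": [-0.0045,-0.0025,-0.01],"turn": [0.004,-0.008,0],"hand": 0.045},{"translation": [0,0,-0.004],"turn": [0,0,0],"hand": 0.045},{"translation": [0,0,0],"turn": [0,0,0],"hand": 0.045}])

```text
time: 11.9
ee_pos: [0.5437, -0.3421, 0.0436]
eef_rot: [0.954, 0.3, 0.011, 0.002]
ft_force: [0.8, 0.0, -2.9]
width: 0.0572
```

Emit:
apply_moves(deltas=[{"translation": [-0.001,0,-0.005],"turn": [0,0,0],"hand": 0.045},{"translation": [0,0,-0.003],"turn": [0,0,0],"hand": 0.045}])

```text
time: 12.1
ee_pos: [0.5431, -0.3428, 0.0365]
eef_rot: [0.954, 0.3, 0.011, 0.002]
ft_force: [0.5, -0.3, -3.2]
width: 0.0575
```

Emit:
apply_moves(deltas=[{"translation": [0,0,-0.002],"turn": [0,0,0],"hand": 0.045}])

```text
time: 12.2
ee_pos: [0.5434, -0.3429, 0.0356]
eef_rot: [0.954, 0.3, 0.011, 0.003]
ft_force: [-8.3, 4.2, 23.5]
width: 0.0573
```

Emit:
apply_moves(deltas=[{"translation": [0,0,0.001],"turn": [0,0,0],"hand": 0.062},{"translation": [0,0,0],"turn": [0,0,0],"hand": 0.075},{"translation": [0,0,0],"turn": [0,0,0],"hand": 0.087},{"translation": [0,0,0],"turn": [0,0,0],"hand": 0.087}])

```text
time: 12.6
ee_pos: [0.5446, -0.3433, 0.0379]
eef_rot: [0.954, 0.3, 0.012, 0.004]
ft_force: [-0.4, 0.5, -0.7]
width: 0.0785
```

Emit:
apply_moves(deltas=[{"translation": [0,0,0.02],"turn": [0,0,0],"hand": 0.087},{"translation": [0,0,0.045],"turn": [0,0,0],"hand": 0.087},{"translation": [0,0,0.045],"turn": [0,0,0],"hand": 0.087},{"translation": [0,0,0.045],"turn": [0,0,0],"hand": 0.087},{"translation": [0,0,0.01],"turn": [0,0,0],"hand": 0.087}])

```text
time: 13.1
ee_pos: [0.542, -0.3415, 0.2053]
eef_rot: [0.954, 0.3, 0.01, 0.001]
ft_force: [1.3, -0.8, -0.1]
width: 0.0868
```

Run:
```python
from h import *
from scipy.optimize import least_squares
st();c,im=wsave("w5");h=cv2.cvtColor(im,cv2.COLOR_BGR2HSV)
g=big(cv2.inRange(h,(0,0,150),(180,40,255)),(260,140,410,275));print("tin",rect(ray(0,g,.058,c)),g.min(0),g.max(0))
```

```text
t 13.1 tcp [ 0.542  -0.3415  0.2053] jaw -55.0 zax [ 0.02   0.004 -1.   ] w 0.0868 F [ 1.3 -0.8 -0.1] q [ 0.75  0.39 -0.34  1.46  0.12  1.29 -0.55]
tin (array([ 542.7, -344.1]), array([59.6, 59.6]), 24.5) [287 196] [364 271]
```

Emit:
apply_moves(deltas=[{"translation": [-0.018,0.042,0],"turn": [-0.004,0.02,0.08],"hand": 0.087},{"translation": [-0.018,0.042,0],"turn": [0,0,0.075],"hand": 0.087},{"translation": [-0.018,0.042,0],"turn": [0,0,0],"hand": 0.087},{"translation": [-0.018,0.042,0],"turn": [0,0,0],"hand": 0.087},{"translation": [-0.015,0.035,0],"turn": [0,0,0],"hand": 0.087}])

```text
time: 13.65
ee_pos: [0.4492, -0.137, 0.1973]
eef_rot: [0.928, 0.373, -0.003, -0.002]
ft_force: [-0.2, 0.9, 0.4]
width: 0.0871
```

Emit:
apply_moves(deltas=[{"translation": [0,0,0],"turn": [0,0,0],"hand": 0.087},{"translation": [0,0,0],"turn": [0,0,0],"hand": 0.087}])

```text
time: 13.85
ee_pos: [0.4468, -0.1322, 0.1953]
eef_rot: [0.927, 0.375, -0.004, -0.003]
ft_force: [0.2, -0.7, -0.2]
width: 0.0866
```

Run:
```python
from h import *
import pickle
st();c,im=wsave("w6");pickle.dump(c,open("w6.p","wb"))
```

```text
t 13.85 tcp [ 0.4468 -0.1322  0.1953] jaw -45.9 zax [-0.01   0.002 -1.   ] w 0.0866 F [ 0.2 -0.7 -0.2] q [ 0.67  0.05 -0.49  1.89  0.02  1.22 -0.63]
```

View pics/w6.png

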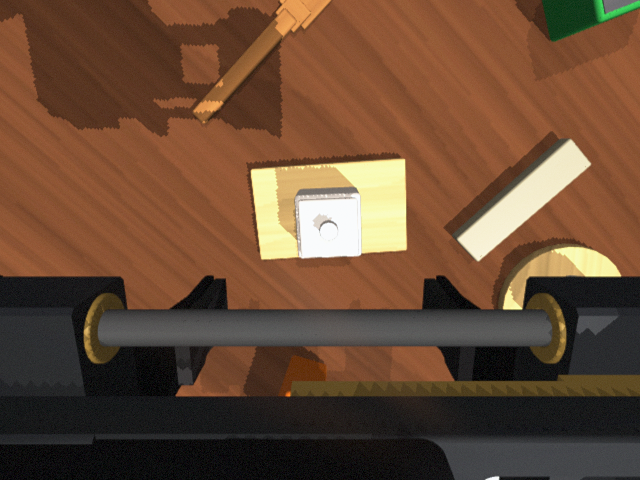

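The pot's outline is at (298..361, 197..257), nearly square to the jaws. The oblong board's corners are (249,168), (405,159), (407,249) and (261,260).

Run:
```python
from h import *;import pickle
c=pickle.load(open("w6.p","rb"))
print("pot",rect(ray(0,[(299,199),(358,197),(361,256),(303,258)],.052,c)))
print("ob",rect(ray(0,[(249,168),(405,159),(407,249),(261,260)],.012,c)))
```

```text
pot (array([ 450.6, -134. ]), array([46.9, 45.2]), 47.0)
ob (array([ 455.6, -129.2]), array([ 80.9, 130. ]), 48.7)
```

Emit:
apply_moves(deltas=[{"translation": [0.004,-0.001,-0.045],"turn": [0,-0.01,0.02],"hand": 0.087},{"translation": [0,0,-0.045],"turn": [0,0,0],"hand": 0.087},{"translation": [0,0,-0.025],"turn": [0,0,0],"hand": 0.087},{"translation": [0,0,0],"turn": [0,0,0],"hand": 0.087}])

```text
time: 14.3
ee_pos: [0.4519, -0.1366, 0.0757]
eef_rot: [0.924, 0.383, 0.001, -0.001]
ft_force: [-0.3, 0.5, 1.2]
width: 0.0872
```

Emit:
apply_moves(deltas=[{"translation": [-0.001,0.003,-0.028],"turn": [0,0,0],"hand": 0.087},{"translation": [0,0,-0.011],"turn": [0,0,0],"hand": 0.087},{"translation": [0,0,0],"turn": [0,0,0],"hand": 0.087}])

```text
time: 14.6
ee_pos: [0.4525, -0.1359, 0.0372]
eef_rot: [0.924, 0.381, 0.002, -0.001]
ft_force: [0.2, 0.5, 0.9]
width: 0.087
```

Emit:
apply_moves(deltas=[{"translation": [-0.002,0.002,-0.003],"turn": [0,0,0],"hand": 0.06},{"translation": [0,0,0],"turn": [0,0,0],"hand": 0.04},{"translation": [0,0,0],"turn": [0,0,0],"hand": 0.04},{"translation": [0,0,0],"turn": [0,0,0],"hand": 0.04},{"translation": [0,0,0],"turn": [0,0,0],"hand": 0.04}])

```text
time: 15.1
ee_pos: [0.4533, -0.1351, 0.0385]
eef_rot: [0.925, 0.381, 0.004, 0.001]
ft_force: [-0.1, 1.8, -0.9]
width: 0.055
```

Emit:
apply_moves(deltas=[{"translation": [0,0,0],"turn": [0,0,0],"hand": 0.038},{"translation": [0,0,0],"turn": [0,0,0],"hand": 0.038},{"translation": [0,0,0],"turn": [0,0,0],"hand": 0.038},{"translation": [0,0,0],"turn": [0,0,0],"hand": 0.038}])

```text
time: 15.5
ee_pos: [0.4531, -0.1351, 0.0386]
eef_rot: [0.925, 0.381, 0.004, 0.001]
ft_force: [-0.5, 0.4, -1.3]
width: 0.0501
```

```bash
python3 -c "
from h import *
st()"
```

```text
t 15.5 tcp [ 0.4531 -0.1351  0.0386] jaw -45.2 zax [ 0.008  0.001 -1.   ] w 0.0501 F [-0.5  0.4 -1.3] q [ 0.63  0.26 -0.48  2.04  0.15  0.87 -0.71]
```

Emit:
apply_moves(deltas=[{"translation": [0,0,0.02],"turn": [0,0,0],"hand": 0.038},{"translation": [0,0,0.04],"turn": [0,0,0],"hand": 0.038},{"translation": [0.01,0.017,0.03],"turn": [0,0,0],"hand": 0.038},{"translation": [0.02,0.035,0],"turn": [0,0,0],"hand": 0.038},{"translation": [0.023,0.04,0],"turn": [0,0,0],"hand": 0.038}])

```text
time: 16.0
ee_pos: [0.503, -0.0469, 0.1306]
eef_rot: [0.927, 0.375, 0.002, 0.001]
ft_force: [1.3, -0.0, -3.3]
width: 0.0498
```

Emit:
apply_moves(deltas=[{"translation": [0.023,0.04,0],"turn": [0,0,0],"hand": 0.038},{"translation": [0.023,0.04,0],"turn": [0,0,0],"hand": 0.038},{"translation": [0.023,0.04,0],"turn": [0,0,0],"hand": 0.038},{"translation": [0.012,0.02,0],"turn": [0,0,0],"hand": 0.038},{"translation": [0,0,0],"turn": [0,0,0],"hand": 0.038}])

```text
time: 16.5
ee_pos: [0.5872, 0.1047, 0.1302]
eef_rot: [0.926, 0.377, 0.002, -0.001]
ft_force: [-0.1, -0.7, -3.0]
width: 0.0498
```

```bash
python3 -c "
from h import *
st()"
```

```text
t 16.5 tcp [0.5872 0.1047 0.1302] jaw -45.7 zax [ 0.004  0.003 -1.   ] w 0.0498 F [-0.1 -0.7 -3. ] q [ 0.24  0.42 -0.61  1.65  0.25  1.16 -1.23]
```

Emit:
apply_moves(deltas=[{"translation": [0.009,0.005,-0.03],"turn": [0,0,0],"hand": 0.038},{"translation": [0,0,-0.03],"turn": [0,0,0],"hand": 0.038},{"translation": [0,0,-0.012],"turn": [0,0,0],"hand": 0.038},{"translation": [0,0,0],"turn": [0,0,0],"hand": 0.038}])

```text
time: 16.9
ee_pos: [0.5958, 0.108, 0.0556]
eef_rot: [0.926, 0.377, 0.002, -0.0]
ft_force: [0.1, 0.3, -2.6]
width: 0.0501
```

Emit:
apply_moves(deltas=[{"translation": [0.001,0.002,-0.009],"turn": [0,0,0],"hand": 0.038},{"translation": [0,0,-0.004],"turn": [0,0,0],"hand": 0.038},{"translation": [0,0,0],"turn": [0,0,0],"hand": 0.038}])

```text
time: 17.2
ee_pos: [0.5979, 0.1086, 0.0441]
eef_rot: [0.927, 0.376, 0.003, 0.001]
ft_force: [0.6, 0.6, -3.1]
width: 0.0494
```

Emit:
apply_moves(deltas=[{"translation": [0,0.001,-0.002],"turn": [0,0,0],"hand": 0.038}])

```text
time: 17.3
ee_pos: [0.5985, 0.1096, 0.0429]
eef_rot: [0.927, 0.376, 0.003, 0.001]
ft_force: [0.5, -0.3, -2.1]
width: 0.0501
```

Emit:
apply_moves(deltas=[{"translation": [-0.001,0,-0.004],"turn": [0,0,0],"hand": 0.038}])

```text
time: 17.4
ee_pos: [0.5981, 0.1098, 0.0396]
eef_rot: [0.927, 0.376, 0.004, 0.001]
ft_force: [0.3, -0.1, -3.1]
width: 0.05
```

Emit:
apply_moves(deltas=[{"translation": [0,0,-0.002],"turn": [0,0,0],"hand": 0.038}])

```text
time: 17.5
ee_pos: [0.5979, 0.1098, 0.0386]
eef_rot: [0.927, 0.376, 0.004, 0.001]
ft_force: [-12.4, -3.8, 21.7]
width: 0.0496
```

Contact. I release and rise.

Emit:
apply_moves(deltas=[{"translation": [0,0,0.001],"turn": [0,0,0],"hand": 0.055},{"translation": [0,0,0],"turn": [0,0,0],"hand": 0.07},{"translation": [0,0,0],"turn": [0,0,0],"hand": 0.087},{"translation": [0,0,0],"turn": [0,0,0],"hand": 0.087},{"translation": [0,0,0],"turn": [0,0,0],"hand": 0.087}])

```text
time: 18.0
ee_pos: [0.5991, 0.1103, 0.0412]
eef_rot: [0.927, 0.376, 0.006, 0.002]
ft_force: [0.3, 0.3, -0.1]
width: 0.0791
```

Emit:
apply_moves(deltas=[{"translation": [0,0,0.02],"turn": [0,0,0],"hand": 0.087},{"translation": [0,0,0.045],"turn": [0,0,0],"hand": 0.087},{"translation": [0,0,0.045],"turn": [0,0,0],"hand": 0.087},{"translation": [0,0,0.045],"turn": [0,0,0],"hand": 0.087}])

```text
time: 18.4
ee_pos: [0.594, 0.1089, 0.1932]
eef_rot: [0.927, 0.376, -0.001, -0.0]
ft_force: [2.3, -0.4, -1.2]
width: 0.0866
```

Emit:
apply_moves(deltas=[{"translation": [-0.01,0.04,0.01],"turn": [0,0,-0.09],"hand": 0.087},{"translation": [-0.012,0.046,0],"turn": [0,0,-0.09],"hand": 0.087},{"translation": [-0.012,0.046,0],"turn": [0,0,0],"hand": 0.087},{"translation": [-0.012,0.046,0],"turn": [0,0,0],"hand": 0.087},{"translation": [-0.012,0.046,0],"turn": [0,0,0],"hand": 0.087}])

```text
time: 18.9
ee_pos: [0.5408, 0.331, 0.2128]
eef_rot: [0.96, 0.279, 0.006, 0.002]
ft_force: [1.4, -0.2, 0.4]
width: 0.0868
```

Emit:
apply_moves(deltas=[{"translation": [0,0,0],"turn": [0,0,0],"hand": 0.087},{"translation": [0,0,0],"turn": [0,0,0],"hand": 0.087}])

```text
time: 19.1
ee_pos: [0.5358, 0.34, 0.2128]
eef_rot: [0.958, 0.285, 0.006, 0.0]
ft_force: [1.5, -0.2, -1.1]
width: 0.0873
```

Run:
```python
from h import *
import pickle
st();c,im=wsave("w7");pickle.dump(c,open("w7.p","wb"))
```

```text
t 19.1 tcp [0.5358 0.34   0.2128] jaw -56.9 zax [ 0.011  0.003 -1.   ] w 0.0873 F [ 1.5 -0.2 -1.1] q [-0.14  0.44 -0.67  1.45  0.28  1.34 -1.82]
```

View pics/w7.png

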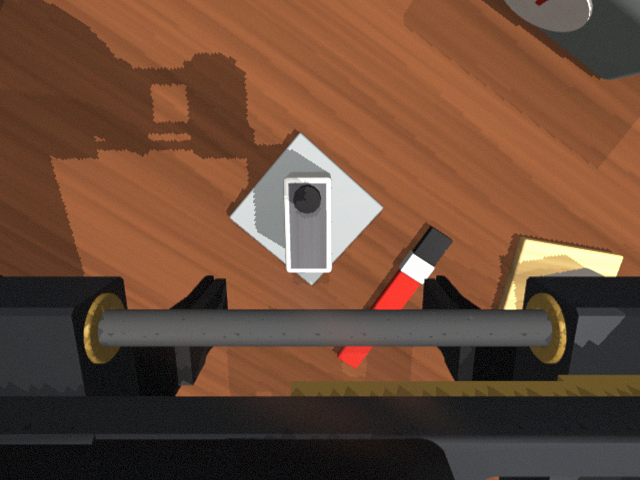

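The can stands in the middle of the slate, with its top at (284..331, 176..272) and in line with the jaws.

Run:
```python
from h import *;import pickle
c=pickle.load(open("w7.p","rb"))
print("can",rect(ray(0,[(284,178),(330,176),(331,272),(287,273)],.072,c)))
```

```text
can (array([534.6, 352.9]), array([74.3, 34.3]), 33.9)
```

Emit:
apply_moves(deltas=[{"translation": [-0.001,0.013,-0.045],"turn": [-0.003,0.01,0.01],"hand": 0.087},{"translation": [0,0,-0.045],"turn": [0,0,0],"hand": 0.087},{"translation": [0,0,-0.025],"turn": [0,0,0],"hand": 0.087},{"translation": [0,0,0],"turn": [0,0,0],"hand": 0.087}])

```text
time: 19.55
ee_pos: [0.5373, 0.3496, 0.0958]
eef_rot: [0.958, 0.287, 0.002, 0.0]
ft_force: [-0.7, -1.2, -0.9]
width: 0.0872
```

Emit:
apply_moves(deltas=[{"translation": [-0.003,0.003,-0.03],"turn": [0,0,0],"hand": 0.087},{"translation": [0,0,-0.015],"turn": [0,0,0],"hand": 0.087},{"translation": [0,0,0],"turn": [0,0,0],"hand": 0.087}])

```text
time: 19.85
ee_pos: [0.5377, 0.3502, 0.053]
eef_rot: [0.959, 0.285, 0.004, 0.0]
ft_force: [0.3, 0.2, 1.1]
width: 0.0868
```

Emit:
apply_moves(deltas=[{"translation": [-0.004,0.003,-0.006],"turn": [0,0,0.01],"hand": 0.087},{"translation": [0,0,-0.002],"turn": [0,0,0],"hand": 0.025},{"translation": [0,0,0],"turn": [0,0,0],"hand": 0.025},{"translation": [0,0,0],"turn": [0,0,0],"hand": 0.025},{"translation": [0,0,0],"turn": [0,0,0],"hand": 0.025}])

```text
time: 20.35
ee_pos: [0.5365, 0.3544, 0.0503]
eef_rot: [0.957, 0.289, 0.008, -0.0]
ft_force: [0.2, -1.0, -0.5]
width: 0.063
```

Emit:
apply_moves(deltas=[{"translation": [0,0,0],"turn": [0,0,0],"hand": 0.025},{"translation": [0,0,0],"turn": [0,0,0],"hand": 0.025},{"translation": [0,0,0],"turn": [0,0,0],"hand": 0.025},{"translation": [0,0,0],"turn": [0,0,0],"hand": 0.025},{"translation": [0,0,0],"turn": [0,0,0],"hand": 0.025}])

```text
time: 20.85
ee_pos: [0.5367, 0.3547, 0.051]
eef_rot: [0.957, 0.289, 0.008, -0.0]
ft_force: [0.2, 0.0, 0.5]
width: 0.0357
```

```bash
python3 -c "
from h import *
st()"
```

```text
t 20.85 tcp [0.5367 0.3547 0.051 ] jaw -56.4 zax [ 0.015  0.005 -1.   ] w 0.0357 F [0.2 0.  0.5] q [-0.19  0.6  -0.62  1.59  0.39  1.07 -1.9 ]
```

Emit:
apply_moves(deltas=[{"translation": [0,0,0.02],"turn": [0,0,0],"hand": 0.025},{"translation": [0,0,0.04],"turn": [0,0,0],"hand": 0.025},{"translation": [0,0,0.045],"turn": [0,0,0],"hand": 0.025},{"translation": [-0.003,-0.02,0.03],"turn": [0,0,0.07],"hand": 0.025},{"translation": [-0.006,-0.038,0],"turn": [0,0,0.13],"hand": 0.025}])

```text
time: 21.35
ee_pos: [0.523, 0.2985, 0.1863]
eef_rot: [0.921, 0.389, 0.004, -0.001]
ft_force: [1.4, -0.6, -2.6]
width: 0.0358
```

Emit:
apply_moves(deltas=[{"translation": [-0.006,-0.04,0],"turn": [0,0,0.14],"hand": 0.025},{"translation": [-0.006,-0.04,0],"turn": [0,0,0.14],"hand": 0.025},{"translation": [-0.006,-0.04,0],"turn": [0,0,0.14],"hand": 0.025},{"translation": [-0.006,-0.04,0],"turn": [0,0,0.14],"hand": 0.025},{"translation": [-0.006,-0.04,0],"turn": [0,0,0.14],"hand": 0.025}])

```text
time: 21.85
ee_pos: [0.4915, 0.1018, 0.1854]
eef_rot: [0.734, 0.679, 0.003, -0.002]
ft_force: [1.0, -0.4, -2.6]
width: 0.036
```

Emit:
apply_moves(deltas=[{"translation": [-0.006,-0.04,0],"turn": [0,0,0.14],"hand": 0.025},{"translation": [-0.006,-0.04,0],"turn": [0,0,0.14],"hand": 0.025},{"translation": [-0.006,-0.03,0],"turn": [0,0,0.14],"hand": 0.025},{"translation": [0,0,0],"turn": [0,0,0.1],"hand": 0.025},{"translation": [0,0,0],"turn": [0,0,0],"hand": 0.025}])

```text
time: 22.35
ee_pos: [0.4711, -0.0102, 0.1835]
eef_rot: [0.543, 0.84, -0.0, -0.003]
ft_force: [-0.4, -0.1, -3.3]
width: 0.0354
```

```bash
python3 -c "
from h import *
st()"
```

```text
t 22.35 tcp [ 0.4711 -0.0102  0.1835] jaw 24.2 zax [-0.006  0.003 -1.   ] w 0.0354 F [-0.4 -0.1 -3.3] q [ 0.64  0.09 -0.74  1.89  0.06  1.2   0.3 ]
```

Emit:
apply_moves(deltas=[{"translation": [-0.004,-0.03,0],"turn": [0,0,0.12],"hand": 0.025},{"translation": [-0.005,-0.035,0],"turn": [0,0,0.12],"hand": 0.025},{"translation": [-0.005,-0.03,-0.02],"turn": [0,0,0.11],"hand": 0.025},{"translation": [-0.003,-0.02,-0.02],"turn": [0,0,0.07],"hand": 0.025},{"translation": [0,0,0],"turn": [0,0,0],"hand": 0.025}])

```text
time: 22.85
ee_pos: [0.4532, -0.1256, 0.142]
eef_rot: [0.353, 0.935, -0.001, -0.003]
ft_force: [-0.1, 0.1, -3.0]
width: 0.0354
```

Emit:
apply_moves(deltas=[{"translation": [0,0,0],"turn": [0,0,0],"hand": 0.025}])

```text
time: 22.95
ee_pos: [0.4532, -0.1249, 0.1418]
eef_rot: [0.355, 0.935, -0.001, -0.003]
ft_force: [0.2, 0.7, -3.0]
width: 0.0358
```

Run:
```python
from h import *
import pickle
st();c,im=wsave("w8");pickle.dump(c,open("w8.p","wb"))
```

```text
t 22.95 tcp [ 0.4532 -0.1249  0.1418] jaw 48.5 zax [-0.007  0.001 -1.   ] w 0.0358 F [ 0.2  0.7 -3. ] q [ 0.8   0.13 -0.66  1.94  0.09  1.11  0.95]
```

View pics/w8.png

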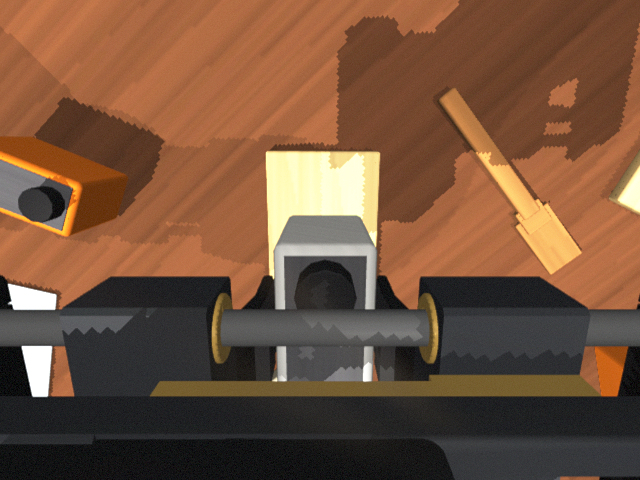

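The can is lined up with the board, whose far edge runs from (266,152) to (379,152). I compute the board centre from that edge.

Run:
```python
from h import *;import pickle
c=pickle.load(open("w8.p","rb"))
p=ray(0,[(266,151.5),(379.5,151.5),(267,210),(379,210)],.012,c)*1000
e=p[1]-p[0];d=(p[2]+p[3]-p[0]-p[1]);d/=np.linalg.norm(d)
print(np.linalg.norm(e),"centre",(p[0]+p[1])/2+65*d,"axis",np.degrees(np.arctan2(d[1],d[0])))
```

```text
78.7833525133111 centre [ 455.60919698 -129.44383205] axis -41.39628616191325
```

Emit:
apply_moves(deltas=[{"translation": [0,-0.002,-0.035],"turn": [0.01,0,0],"hand": 0.025},{"translation": [0,0,-0.03],"turn": [0,0,0],"hand": 0.025},{"translation": [0,0,-0.01],"turn": [0,0,0],"hand": 0.025},{"translation": [0,0,0],"turn": [0,0,0],"hand": 0.025}])

```text
time: 23.4
ee_pos: [0.4565, -0.1231, 0.068]
eef_rot: [0.355, 0.935, 0.005, -0.003]
ft_force: [-0.1, 0.3, -1.7]
width: 0.0353
```

Emit:
apply_moves(deltas=[{"translation": [-0.003,-0.0045,-0.009],"turn": [0,0,0],"hand": 0.025},{"translation": [0,0,-0.004],"turn": [0,0,0],"hand": 0.025},{"translation": [0,0,0],"turn": [0,0,0],"hand": 0.025}])

```text
time: 23.7
ee_pos: [0.4554, -0.1275, 0.0571]
eef_rot: [0.355, 0.935, 0.005, -0.001]
ft_force: [0.0, 0.6, -2.8]
width: 0.0354
```

Emit:
apply_moves(deltas=[{"translation": [-0.002,0,-0.004],"turn": [0,0,0],"hand": 0.025}])

```text
time: 23.8
ee_pos: [0.4542, -0.1277, 0.0539]
eef_rot: [0.355, 0.935, 0.004, 0.0]
ft_force: [0.4, 0.1, -3.9]
width: 0.0355
```

Emit:
apply_moves(deltas=[{"translation": [0,0,-0.002],"turn": [0,0,0],"hand": 0.025}])

```text
time: 23.9
ee_pos: [0.4541, -0.1279, 0.0519]
eef_rot: [0.355, 0.935, 0.004, 0.001]
ft_force: [-0.5, -0.4, -2.7]
width: 0.0359
```

Emit:
apply_moves(deltas=[{"translation": [0,0,-0.002],"turn": [0,0,0],"hand": 0.025}])

```text
time: 24.0
ee_pos: [0.4548, -0.1282, 0.0507]
eef_rot: [0.355, 0.935, 0.004, 0.001]
ft_force: [-9.7, 4.8, 32.6]
width: 0.0358
```

Emit:
apply_moves(deltas=[{"translation": [0,0,0.001],"turn": [0,0,0],"hand": 0.042},{"translation": [0,0,0],"turn": [0,0,0],"hand": 0.06},{"translation": [0,0,0],"turn": [0,0,0],"hand": 0.087},{"translation": [0,0,0],"turn": [0,0,0],"hand": 0.087},{"translation": [0,0,0],"turn": [0,0,0],"hand": 0.087}])

```text
time: 24.5
ee_pos: [0.4562, -0.1285, 0.0529]
eef_rot: [0.355, 0.935, 0.004, 0.003]
ft_force: [-0.9, -0.1, 0.1]
width: 0.0659
```

Emit:
apply_moves(deltas=[{"translation": [0,0,0.02],"turn": [0,0,0],"hand": 0.087},{"translation": [0,0,0.045],"turn": [0,0,0],"hand": 0.087},{"translation": [0,0,0.045],"turn": [0,0,0],"hand": 0.087},{"translation": [0,0,0.045],"turn": [0,0,0],"hand": 0.087},{"translation": [0,0,0.01],"turn": [0,0,0],"hand": 0.087}])

```text
time: 25.0
ee_pos: [0.4532, -0.1269, 0.2214]
eef_rot: [0.355, 0.935, 0.005, -0.0]
ft_force: [-0.6, -0.2, -0.1]
width: 0.0872
```

Run:
```python
from h import *
import pickle
st();c,im=wsave("w9");pickle.dump(c,open("w9.p","wb"));t=camera("top")[:,:,::-1];cv2.imwrite("pics/top1.png",t)
cv2.imwrite("pics/side1.png",camera("side")[:,:,::-1])
cv2.imwrite("pics/fin.png",np.vstack([np.hstack([cv2.resize(im,(400,300)),cv2.resize(t,(400,300))]),cv2.resize(cv2.imread("pics/side1.png")[110:350,130:530],(500,300))[:,:].copy() if 0 else cv2.copyMakeBorder(cv2.imread("pics/side1.png")[100:400,80:560],0,0,0,320,0)]))
```

```text
t 25.0 tcp [ 0.4532 -0.1269  0.2214] jaw 48.4 zax [ 0.003  0.009 -1.   ] w 0.0872 F [-0.6 -0.2 -0.1] q [ 0.84  0.04 -0.66  1.84  0.01  1.27  1.02]
```

View pics/fin.png

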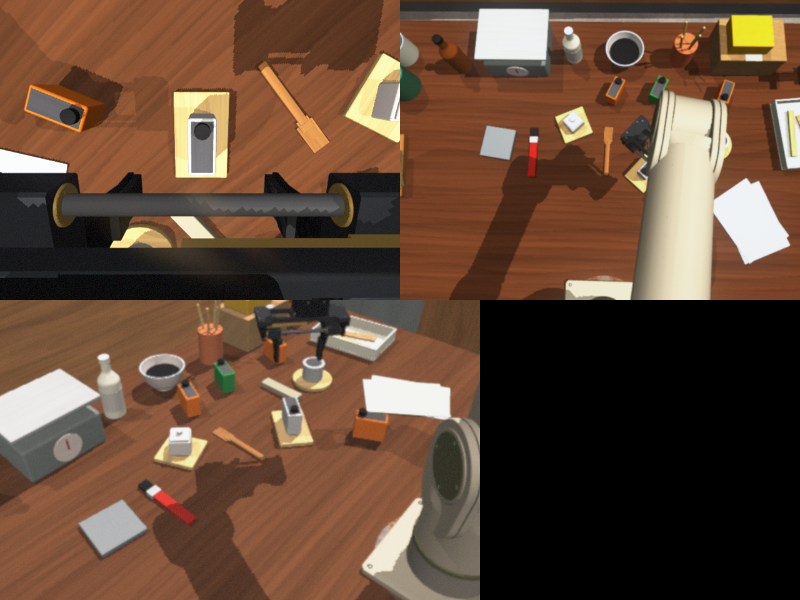

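View pics/w9.png

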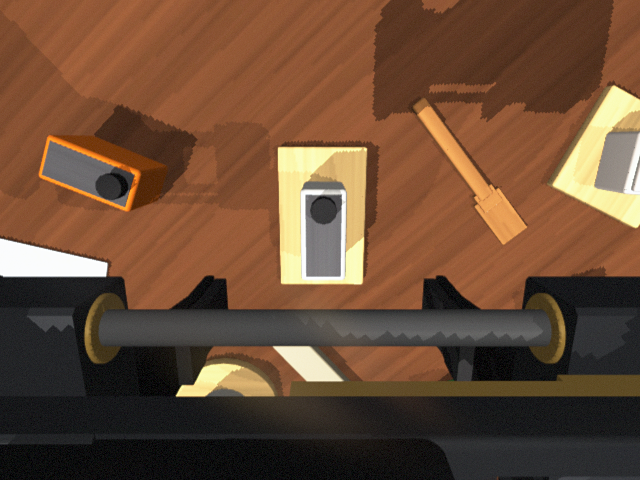

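All three now stand on their own boards and nothing is in the gripper. The can's top is at (301..346, 188..280). One last numeric check before handing in:

Run:
```python
from h import *;import pickle
c=pickle.load(open("w9.p","rb"))
print("can",rect(ray(0,[(302,189),(345,189),(345,279),(301,279)],.072,c)))
print("ob",rect(ray(0,[(278,147),(367,147),(363,284),(281,284)],.012,c)))
im=cv2.imread("pics/top1.png");h=cv2.cvtColor(im,cv2.COLOR_BGR2HSV);b=(235,160,320,240)
g=big(cv2.inRange(h,(0,0,200),(180,40,255)),b)
print("pot top px box",g.min(0),g.max(0),rect(ray("top",g,.052)))
i0=cv2.cvtColor(cv2.imread("pics/top0.png"),cv2.COLOR_BGR2HSV)
for k in(i0,h):
  m=cv2.inRange(k,(0,200,150),(6,255,255));print("brush",rect(ray("top",big(m,(195,200,235,300)),.01)))
  m=cv2.inRange(k,(7,150,150),(16,255,255));print("spat",rect(ray("top",big(m,(315,195,350,290)),.006)))
```

```text
can (array([ 456.6, -130.1]), array([35.5, 72.6]), 48.2)
ob (array([ 455.2, -129.7]), array([ 79.7, 129.7]), 48.2)
pot top px box [261 177] [293 209] (array([597.6, 106.9]), array([49.7, 47.3]), 44.0)
brush (array([477.1, 238.9]), array([107.9,  24.9]), 0.0)
spat (array([512.6,  -4.3]), array([159.9,  28.6]), 1.0)
brush (array([479.1, 238.9]), array([ 24.8, 104. ]), 89.9)
spat (array([515.6,  -4.2]), array([153.9,  28.6]), 1.0)
```

```bash
python3 -c "
from bench import order
print(order.close_job())"
```

```text
the job is handed in; nothing more can be done
None
```

I parked the can on the slate, then moved the tin to the round board, the pot to the square board and the can to the oblong board. I handed the job in at about 25 s, with the gripper open and clear. The hand-in reports no verdict.

| Container | Last check: distance from its board's centre | Note |
|---|---|---|
| Can | about 1.5 mm | lengthwise along the board |
| Tin | about 2–3 mm | |
| Pot | about 3–4 mm | standing about 20° askew to the board's sides, which the task allows |

- **Loose items:** the brush and spatula measured 2–3 mm off their first reading. Their outlines also came out 4–6 mm shorter, so I put it down to the arm's shadow rather than movement. I did not measure the whetstone's position at the end, but the arm never touched it and it is still lying loose in the final views.
- **Upright and released:** all three containers look upright and free of the gripper in the side view. I checked this by eye and did not measure the tilt.

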